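# Fetch the keyed push block from behind the pots

### The arm

A 6-joint arm with a two-finger parallel gripper is mounted at the origin on the work surface. World frame = base frame: x ahead of the robot, y to its left, z up, the work surface at z = 0. Lengths are in m, angles in rad, forces in N, time in s.
With the tool pointing down it reaches from about 0.35 to 1 m from the base axis. Payload 7.1 kg.
Tool frame: the origin (TCP) lies between the finger pads; the fingertips stand 22 mm ahead of it and the grasp point (between the pads) lies 3 mm ahead of it; z points along the fingers, y is the line along which they close (so a half turn about z gives the same grasp; the last joint's range is limited). The gripper opens to 85 mm and grips with 20 to 120 N. Pads are 22 mm wide; open, the fingers measure 114 mm over their backs; the gripper's body (76 mm by 85 mm) begins 54 mm behind the grasp point. The pads swing forward as they close: fully open they stand 13 mm farther back than shut.
Start: joints at [1.247, 0.423, 1.63, -0, 1.089, -0.019], TCP at [0.188, 0.596, 0.253] pointing down, gripper open.
Joint ranges: [-3, 3], [-0.9, 2.11], [0.09, 2.58], [-1.31, 4.45], [0.11, 2.69], [-2.54, 2.54]. Speed limits (rad/s): [2.39, 2.39, 3.01, 3.14, 3.14, 3.14].

### API

Orientations are given as a rotation vector (axis times angle).
In Python, from rig import manip gives the robot as it stands. The module is installed in compiled form; this text tells all that it offers. Calls block until the motion is done:
- manip.move_to(position, orientation): joint-space move of the TCP to a pose.
- manip.servo_line(position, orientation=None, rate=0.15): straight line of the TCP; orientation=None keeps the orientation; rate is the mean speed in m/s.
- manip.set_joints(angles): joint-space move.
- manip.command_gripper(opening, f_grip=None): finger opening in m; f_grip is the grip in N (None keeps the last); returns when the fingers have stopped.
- manip.hold(seconds).
- manip.solve_ik(position, orientation): joint angles nearest the present ones, or None.
- manip.camera(name): name is "scene" or "side" or "wrist"; returns a dict with "image" (384x512x3 uint8, red, green, blue), "fx", "fy", "cx", "cy" (pixels), "cam_to_world" (4x4, takes a point from camera to world coordinates); the wrist camera has in their place "mount" (4x4, takes a point from camera to tool coordinates, whose origin is the TCP and whose axes are the flange's). Camera axes: x right, y down, z forward; pixel columns grow to the right and rows downward; lengths in m; the calibration is good to about 2 mm. A picture is of the moment at which its call begins: read the wrist's pose just before it. There is no depth.
A pose or a line that the arm cannot do raises manip.IKError and nothing moves.
- manip.sign_off(): hands the job in; it is judged then, once.
Readings, each from a call of its own:
- manip.get_time(): time.
- manip.get_joint_positions(): joint angles.
- manip.get_joint_vel(): joint speeds.
- manip.get_tau(): joint torques, N m.
- manip.get_position(): TCP position.
- manip.get_ee_rot(): TCP orientation.
- manip.get_contact_force(): force on the tool from outside, world axes, zero at the start.
- manip.get_torque(): the same for the moment, N m.
- manip.get_width(): finger opening in m.
- manip.get_grip_force(): force on a finger pad.
Only numpy, scipy, OpenCV 4.12 (cv2) and the standard library are available. Lean on these libraries where they do the work, as an engineer would, in place of code of your own. Each camera call takes 0.05 s, during which the arm holds its last target. There are 200 camera calls.

### The job

Get the green-handled push block for the saw: first clear the three pots in front of it into the grey side tray, standing upright, then slide the block toward where the pots stood until its two studs come into the wide ends of its keyhole slots, lift it off and lay it flat, centred on the green mat and lengthwise with it. Once it lies there, put each pot back upright in the middle of the tile of its own colour; tip nothing over and leave the mug, the drill and the sanding discs where they are.

Things in the scene. Friction and masses are not known exactly. Their poses are not given: they have to be found in the camera images.
- red_pot: amber glass jar with red lid, a plain upright cylinder 50 mm in diameter, 64 mm tall, about 0.2 kg, loose. Origin at the centre of its underside, z up
- blue_pot: blue tin with a blue lid, a plain upright cylinder 52 mm in diameter, 72 mm tall, about 0.25 kg, loose. Origin at the centre of its underside, z up
- yellow_pot: white tub with yellow lid and band, a plain upright cylinder 48 mm in diameter, 80 mm tall, about 0.15 kg, loose. Origin at the centre of its underside, z up
- red_tile: fixed flat red square tile on the bench, 70 x 70 x 3 mm, the home of the red pot. Origin at the centre of its underside, on the bench; its top is 3 mm higher. It lies still; at the start its pot stands centred on it. The three tiles lie in one row, 90 mm apart, in front of the push block (on its -x side)
- blue_tile: fixed flat blue square tile on the bench, 70 x 70 x 3 mm, the home of the blue pot. Origin at the centre of its underside, on the bench; its top is 3 mm higher. It lies still; at the start its pot stands centred on it
- yellow_tile: fixed flat yellow square tile on the bench, 70 x 70 x 3 mm, the home of the yellow pot. Origin at the centre of its underside, on the bench; its top is 3 mm higher. It lies still; at the start its pot stands centred on it
- push_block: push block, 0.3 kg: plywood base 80 (x) by 190 (y) by 10 mm, green handle in its middle 26 thick (x) by 96 (y), top 60 mm above the underside. Origin at the centre of the underside. Two keyhole slots along x, at y = +-68 mm: narrow end (11 mm wide) at x = -15 mm (studs here at the start), wide end (26 mm wide, x = 1 to 31 mm). Move it 30 mm (24 to 36) along its -x, not turning; then it lifts
- dock: fixed dark steel plate under the block, 86 (x) by 210 (y) by 6 mm. Origin on the bench, midway between two headed studs at y = +-68 mm: neck 8 mm thick, head 16 mm wide, from 18 to 23 mm above the bench, 2 mm over the block's base. The block only rubs on it, no spring; 20 mm of lift clears the studs. Tiles on its -x side; pots stand 17 to 19 mm from the block
- side_tray: fixed shallow grey plastic tray, the side area, 300 mm (its x) by 96 mm (its y) outside, rim 16 mm high, walls and floor 5 mm thick. Origin at the centre of its underside; inner floor 5 mm higher. It has room for the three pots in a row along x
- green_mat: fixed flat green mat, 215 mm (its x) by 105 mm (its y) by 3 mm thick. Origin at the centre of its underside. The push block belongs on it with the block's long side (its y) along the mat's long side (x), either way round
- mug: bystander: white mug, 80 mm wide, 90 mm tall, beyond the push block. Origin at the centre of its underside. Leave it alone
- drill: bystander: yellow and black cordless drill lying on its side beyond the push block, about 200 x 190 x 60 mm. Origin under its barrel. Leave it alone
- sanding_discs: bystander: stack of reddish-brown sanding discs, 110 mm in diameter, 12 mm thick, between the robot and the pots. Origin at the centre of its underside. Leave it alone

How it is judged:
By the outcome, as a careful person would: the job done as asked, in the order asked, and still so for the second after the job is handed in, with the robot touching nothing.
It also fails if it takes over 149 s, if anything falls off the work surface, if the arm or the gripper's body presses on something with over 40 N, if the wrist force passes 120 N, or if a joint passes its speed limit or range.

## Working session

There is one attempt and no reset: what is moved stays moved. The work goes in short steps, each a Python script; the robot and the scene stay as the last script left them, time stands still between calls to the robot, and variables do not carry over. Pictures are saved under pics/ and viewed, at most 14 in all, crops included, and the job is handed in when it is done.

```bash
mkdir -p pics
cat > h.py <<'E'
import numpy as np, cv2
from rig import manip as m
from scipy.spatial.transform import Rotation as R
def ray(c,uv,z,T=None):
    T=c.get("cam_to_world") if T is None else T
    T=np.array(T);d=T[:3,:3]@np.array([(uv[0]-c["cx"])/c["fx"],(uv[1]-c["cy"])/c["fy"],1.])
    return T[:3,3]+d*(z-T[2,3])/d[2]
def save(c,n): cv2.imwrite("pics/"+n+".png",c["image"][:,:,::-1])
E
python3 - <<'E'
from h import *
for n in("scene","side"):
    c=m.camera(n);save(c,n+"0");print(n,c["fx"],c["cx"],c["cy"],np.round(c["cam_to_world"],3).tolist())
c=m.camera("wrist");save(c,"wrist0");print(np.round(c["mount"],3).tolist(),c["fx"],m.get_position(),m.get_ee_rot(),m.get_time())
a=[cv2.imread(f"pics/{n}0.png") for n in("scene","side")]
E
```

```text
scene 347.0252461523312 253.1332603357428 192.71782805558723 [[0.13, 0.808, -0.574, 1.058], [0.991, -0.104, 0.078, -0.076], [0.003, -0.58, -0.815, 0.717], [0.0, 0.0, 0.0, 1.0]]
side 377.9768894403933 251.9870788278585 192.70675826329662 [[-0.844, -0.389, 0.369, 0.231], [-0.536, 0.632, -0.56, 0.516], [-0.015, -0.67, -0.742, 0.729], [0.0, 0.0, 0.0, 1.0]]
[[-0.002, -0.961, -0.275, 0.069], [1.0, -0.002, -0.001, 0.0], [0.001, -0.275, 0.961, -0.121], [0.0, 0.0, 0.0, 1.0]] 287.6359854827464 [0.18742279 0.5957941  0.25269121] [-4.76929816e-01 -3.10497707e+00  1.91911493e-03] 0.15
```

View pics/scene0.png

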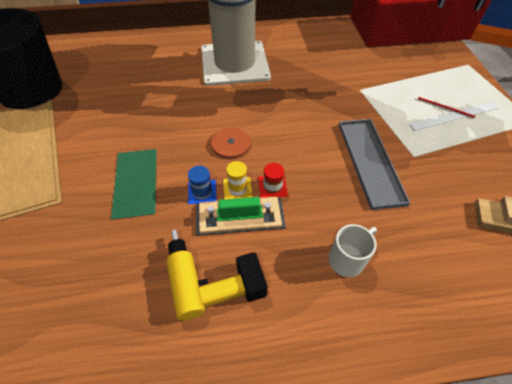

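View pics/side0.png

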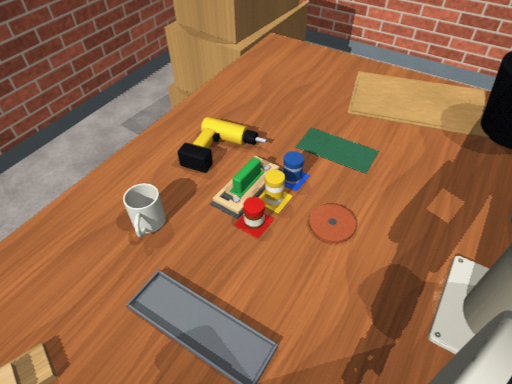

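View pics/wrist0.png

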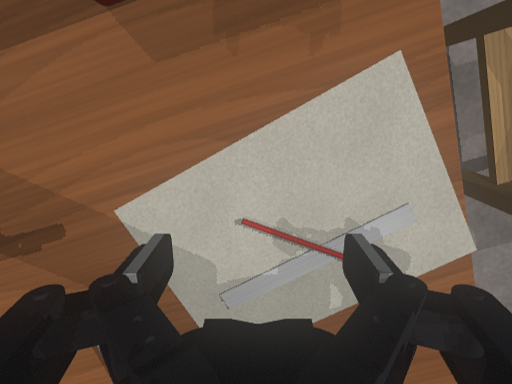

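Scene view: blue, yellow and red pots at about (200,183), (237,178) and (273,180), block at (240,212), mat at (135,183), tray at (372,163), discs at (231,143), mug at (352,250) and drill at (205,285). The side view shows the same things. The wrist camera only sees the sheet of paper.

```bash
cat >> h.py <<'E'
def mask(im,col):
    h=cv2.cvtColor(im,cv2.COLOR_RGB2HSV);H,S,V=[h[...,i].astype(int) for i in range(3)]
    return {"red":((H<5)|(H>174))&(S>200)&(V>100),"blue":(H>105)&(H<125)&(S>150)&(V>60),"yellow":(H>22)&(H<32)&(S>170)&(V>120),
     "green":(H>55)&(H<75)&(S>150)&(V>90),"mat":(H>65)&(H<90)&(S>100)&(V>40)&(V<120),"tray":(H>95)&(H<125)&(S>15)&(S<90)&(V>50)&(V<140)}[col].astype(np.uint8)
def blobs(im,col,amin=60):
    cs,_=cv2.findContours(mask(im,col),cv2.RETR_EXTERNAL,cv2.CHAIN_APPROX_NONE)
    return sorted([c[:,0,:] for c in cs if cv2.contourArea(c)>amin],key=lambda c:-cv2.contourArea(c.reshape(-1,1,2)))
def ground(c,pts,z,T=None): return np.array([ray(c,p,z,T)[:2] for p in pts])
E
python3 - <<'E'
from h import *
zs=dict(red=.05,blue=.05,yellow=.07,green=.05,mat=.003,tray=.016)
for n in("scene","side"):
    c=m.camera(n)
    for col in zs:
        for b in blobs(c["image"],col)[:4]:
            r=cv2.minAreaRect((ground(c,b,zs[col])*1000).astype(np.float32))
            print(n,col,len(b),b.mean(0).round(),np.round(r[0]),np.round(r[1]),round(r[2],1))
E
```

```text
scene red 163 [273. 183.] [553.  36.] [ 65. 103.] 87.1
scene red 115 [406.   1.] [-237.  700.] [225.  31.] 82.9
scene blue 153 [200. 186.] [ 546. -132.] [ 63. 108.] 87.1
scene blue 98 [499.  14.] [-131. 1009.] [101. 225.] 59.2
scene yellow 305 [199. 289.] [ 786. -135.] [137. 131.] 12.4
scene yellow 53 [236. 170.] [531. -47.] [43. 53.] 83.3
scene yellow 87 [233. 192.] [583. -49.] [61. 55.] 85.3
scene green 117 [239. 209.] [626. -50.] [98. 54.] 88.0
scene mat 201 [134. 184.] [ 480. -306.] [209. 100.] 1.0
scene mat 101 [239. 212.] [606. -49.] [99. 30.] 87.5
side red 58 [253. 207.] [542.  39.] [45. 61.] 31.6
side red 96 [254. 225.] [518.  76.] [66. 65.] 87.7
side blue 52 [293. 160.] [ 539. -151.] [48. 62.] 29.1
side blue 93 [294. 179.] [512. -94.] [68. 64.] 87.5
side yellow 139 [219. 132.] [ 751. -123.] [127. 123.] 22.4
side yellow 53 [275. 178.] [537. -50.] [47. 58.] 31.5
side yellow 117 [275. 199.] [506.   6.] [62. 61.] 87.4
side green 129 [247. 178.] [610. -39.] [131.  51.] 88.0
side mat 186 [337. 150.] [ 477. -304.] [211. 102.] 0.9
side mat 61 [250. 177.] [627. -80.] [120.  24.] 88.7
side tray 350 [205. 329.] [489. 322.] [ 96. 297.] 89.7
side tray 429 [ 86. 109.] [1237. -105.] [751.  65.] 89.8
side tray 397 [400.  59.] [ 516. -871.] [718.  88.] 0.1
```

```bash
cat >> h.py <<'E'
def ori(yaw):  # tool down, closing line (tool y) at angle yaw from world x
    y=np.array([np.cos(yaw),np.sin(yaw),0]);z=np.array([0,0,-1.]);x=np.cross(y,z)
    return R.from_matrix(np.c_[x,y,z]).as_rotvec()
def wrist():
    p=np.array(m.get_position());r=R.from_rotvec(m.get_ee_rot()).as_matrix();c=m.camera("wrist")
    T=np.eye(4);T[:3,:3]=r;T[:3,3]=p;c["cam_to_world"]=T@np.array(c["mount"]);return c
E
python3 - <<'E'
from h import *
for yaw in(-.04,np.pi-.04):
    for p in([.55,-.05,.3],[.49,.32,.1]): print(yaw,np.round(m.solve_ik(p,ori(yaw)),2))
for p in(0,np.pi/2-.0,-np.pi/2): print(np.round(m.solve_ik([.48,-.305,.1],ori(p)),2))
q=m.solve_ik([.56,-.12,.33],ori(-.04)); q2=m.solve_ik([.56,-.12,.33],ori(np.pi-.04))
o=min([-.04,np.pi-.04],key=lambda a:abs(m.solve_ik([.56,-.12,.3],ori(a))[5]))
m.move_to([.56,-.05+(-.05 if np.cos(o)>0 else .05),.30],ori(o)); print(o,m.get_time(),m.get_position())
c=wrist();save(c,"w1");print(np.round(c["cam_to_world"],3).tolist())
np.savez("w1.npz",**c)
E
```

```text
-0.04 [-0.11  0.26  1.75 -0.    1.13 -0.07]
-0.04 [ 0.56  0.58  1.8  -0.    0.76  0.6 ]Traceback (most recent call last):
  File "<stdin>", line 3, in <module>
    return _wrapfunc(a, 'round', decimals=decimals, out=out)
    return _wrapit(obj, method, *args, **kwds)
    result = getattr(arr, method)(*args, **kwds)
TypeError: unsupported operand type(s) for *: 'NoneType' and 'float'
```

Run:
```python
from h import *
for p in(np.pi/2,-np.pi/2):
    q=m.solve_ik([.48,-.305,.1],ori(p)); print(p, None if q is None else np.round(q,2))
m.move_to([.57,-.10,.30],ori(-.04)); print(m.get_time(),m.get_position())
c=wrist();save(c,"w1");print(np.round(c["cam_to_world"],3).tolist())
np.savez("w1.npz",**c)
```

```text
1.5707963267948966 [-0.59  0.56  1.84 -0.    0.74 -2.16]
-1.5707963267948966 [-0.59  0.56  1.84 -0.    0.74  0.98]
3.05 [ 0.57010389 -0.09926635  0.29992341]
[[0.999, -0.039, -0.012, 0.573], [-0.041, -0.961, -0.275, -0.03], [-0.0, 0.275, -0.961, 0.421], [0.0, 0.0, 0.0, 1.0]]
```

View pics/w1.png

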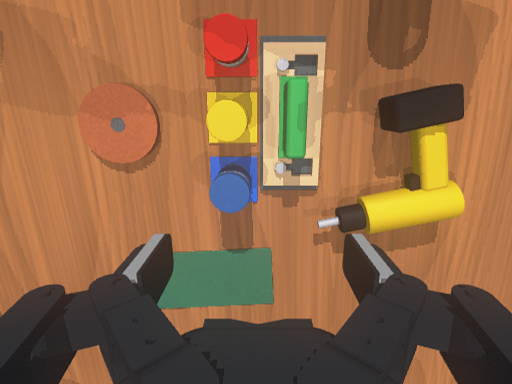

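Wrist view: red, yellow and blue lids at (226,38), (227,120) and (231,190) on their tiles. The block is upright at (293,115), with studs at (283,64) and (281,168). The mat is at (220,277), the drill to the right and the discs at (119,124).

Run:
```python
from h import *
c=dict(np.load("w1.npz"));a=-.04
u=np.array([np.cos(a),np.sin(a)]);v=np.array([-np.sin(a),np.cos(a)])
for col in("red","yellow","blue"):
    b=[k for k in blobs(c["image"],col,800) if 195<k[:,0].mean()<265][0]
    M=np.zeros((384,512),np.uint8);cv2.drawContours(M,[b.reshape(-1,1,2)],-1,1,-1)
    g=[];e=[]
    for r in range(b[:,1].min(),b[:,1].max()+1):
        k=np.flatnonzero(M[r]); g.append([ray(c,(k[0]-.5,r),.003)[:2]@u,ray(c,(k[-1]+.5,r),.003)[:2]@u])
    for q in range(b[:,0].min(),b[:,0].max()+1):
        k=np.flatnonzero(M[:,q]); e.append([ray(c,(q,k[0]-.5),.003)[:2]@v,ray(c,(q,k[-1]+.5),.003)[:2]@v])
    g=np.array(g);e=np.array(e)
    print(col,"x' l/r",np.median(g,0).round(4),"y' top/bot",np.median(e,0).round(4), np.percentile(e,[30,70],axis=0).round(4).tolist())
# lids: brighter, Hough circles
gray=cv2.medianBlur(c["image"].max(2),3)
for k in cv2.HoughCircles(gray,cv2.HOUGH_GRADIENT,1,40,param1=80,param2=14,minRadius=17,maxRadius=25)[0]:
    if 200<k[0]<255: 
        z={0:.067,1:.083,2:.075}[min(2,int((k[1]-10)//70))]; p=ray(c,k[:2],z);print("lid",k.round(1),p.round(4),"r",k[2]/287*(c["cam_to_world"][2,3]-z),"x'y'",(p[:2]@u).round(4),(p[:2]@v).round(4))
h=cv2.cvtColor(c["image"],cv2.COLOR_RGB2HSV)
b=[k for k in blobs(c["image"],"green",300) if 270<k[:,0].mean()<320][0]
M=(mask(c["image"],"green")*c["image"][...,1])
print("green V", np.percentile(M[M>0],[10,50,90]))
for z in(.066,): print(np.round(cv2.minAreaRect((ground(c,b,z)*1000).astype(np.float32)),1) if 0 else cv2.minAreaRect((ground(c,b,z)*1000).astype(np.float32)))
# base wood / dock outline
wood=((h[...,1]<130)&(h[...,2]>170)).astype(np.uint8);wood[:, :255]=0;wood[:,335:]=0;wood[200:]=0
cs,_=cv2.findContours(cv2.morphologyEx(wood,cv2.MORPH_CLOSE,np.ones((3,3))),0,1);k=max(cs,key=cv2.contourArea)
print("wood",cv2.minAreaRect((ground(c,k[:,0],.016)*1000).astype(np.float32)))
b=max(blobs(c["image"],"mat",800),key=len);print("mat px",b.min(0),b.max(0));g=ground(c,b,.003);print(g[:,0].max(),g[:,1].max())
im=cv2.resize(c["image"][0:210,190:340],None,fx=3.5,fy=2.8*1.25,interpolation=cv2.INTER_CUBIC);cv2.imwrite("pics/w1c.png",im[:600,:,::-1])
```

```text
Traceback (most recent call last):
IndexError: list index out of range
```

```bash
cat > meas.py <<'E'
from h import *
c=dict(np.load("w1.npz"));a=-.04
u=np.array([np.cos(a),np.sin(a)]);v=np.array([-np.sin(a),np.cos(a)])
h=cv2.cvtColor(c["image"],cv2.COLOR_RGB2HSV)
print("hsv red tile",h[70,250],"lid",h[35,225],"yt",h[100,252],"yl",h[120,227],"bt",h[165,250],"bl",h[185,230])
H,S,V=[h[...,i].astype(int) for i in range(3)]
rng={"red":((H<4)|(H>174))&(S>180),"yellow":(H>20)&(H<34)&(S>150),"blue":(H>105)&(H<128)&(S>140)}
for col in rng:
    M=rng[col].astype(np.uint8);M[:,:198]=0;M[:,262:]=0;M[225:]=0
    M=cv2.morphologyEx(M,cv2.MORPH_CLOSE,np.ones((3,3)))
    cs,_=cv2.findContours(M,0,1);b=max(cs,key=cv2.contourArea)[:,0];M[:]=0;cv2.drawContours(M,[b.reshape(-1,1,2)],-1,1,-1)
    g=[];e=[]
    for r in range(b[:,1].min(),b[:,1].max()+1):
        k=np.flatnonzero(M[r]); g.append([ray(c,(k[0]-.5,r),.003)[:2]@u,ray(c,(k[-1]+.5,r),.003)[:2]@u])
    for q in range(b[:,0].min(),b[:,0].max()+1):
        k=np.flatnonzero(M[:,q]); e.append([ray(c,(q,k[0]-.5),.003)[:2]@v,ray(c,(q,k[-1]+.5),.003)[:2]@v])
    g=np.array(g);e=np.array(e)
    print(col,b.min(0),b.max(0),"x' l/r",np.median(g,0).round(4),"y' top/bot",np.median(e,0).round(4), np.percentile(e,[25,75],axis=0).round(4).tolist())
gray=cv2.medianBlur(c["image"].max(2),3)
for k in cv2.HoughCircles(gray,cv2.HOUGH_GRADIENT,1,40,param1=80,param2=12,minRadius=17,maxRadius=25)[0]:
    if 200<k[0]<255 and k[1]<225:
        z=[.067,.083,.075][min(2,int((k[1]-10)//70))]; p=ray(c,k[:2],z);print("lid",k.round(1),p.round(4),"r",k[2]/287*(c["cam_to_world"][2,3]-z),"x'y'",(p[:2]@u).round(4),(p[:2]@v).round(4))
G=((H>50)&(H<75)&(S>150)&(V>60)).astype(np.uint8);G[225:]=0
cs,_=cv2.findContours(G,0,1);b=max(cs,key=cv2.contourArea)[:,0];print("handle V",np.percentile(V[G>0],[5,50,95]),cv2.minAreaRect((ground(c,b,.066)*1000).astype(np.float32)))
wood=((S<130)&(V>150)).astype(np.uint8);wood[:, :255]=0;wood[:,335:]=0;wood[200:]=0
cs,_=cv2.findContours(cv2.morphologyEx(wood,cv2.MORPH_CLOSE,np.ones((3,3))),0,1);k=max(cs,key=cv2.contourArea)
print("wood",cv2.minAreaRect((ground(c,k[:,0],.016)*1000).astype(np.float32)))
im=cv2.resize(c["image"][0:210,190:340],None,fx=2.8,fy=2.8,interpolation=cv2.INTER_CUBIC);cv2.imwrite("pics/w1c.png",im[:,:,::-1])
E
python3 meas.py
```

```text
hsv red tile [  3 196 224] lid [  2 201 202] yt [ 24 196 225] yl [ 26 195 239] bt [112 157 192] bl [109 139 172]
red [203  13] [256  76] x' l/r [0.5031 0.5723] y' top/bot [0.1005 0.0314] [[0.0993, 0.0314], [0.1051, 0.0315]]
yellow [206  92] [256 142] x' l/r [0.5026 0.5721] y' top/bot [ 0.0108 -0.0593] [[0.0108, -0.0593], [0.0108, -0.0593]]
blue [210 157] [256 211] x' l/r [0.5387 0.5719] y' top/bot [-0.127  -0.1592] [[-0.1318, -0.1641], [-0.1161, -0.1494]]
lid [228.5 191.5  21. ] [ 0.5322 -0.1329  0.075 ] r 0.025293102438959488 x'y' 0.5371 -0.1115
lid [227.5  36.5  24.4] [0.5425 0.0446 0.067 ] r 0.030068316192245207 x'y' 0.5403 0.0662
lid [224.5 116.5  24.4] [ 0.5347 -0.0411  0.083 ] r 0.028708037466621122 x'y' 0.5359 -0.0196Traceback (most recent call last):
  File "meas.py", line 24, in <module>
    cs,_=cv2.findContours(G,0,1);b=max(cs,key=cv2.contourArea)[:,0];print("handle V",np.percentile(V[G>0],[5,50,95]),cv2.minAreaRect((ground(c,b,.066)*1000).astype(np.float32)))
                                   ~~~^^^^^^^^^^^^^^^^^^^^^^^^
ValueError: max() iterable argument is empty
```

```bash
sed -i 's/^G=((H>50)&(H<75)&(S>150)&(V>60))/print("hsv handle",h[115,298],h[115,288]);G=((H>50)\&(H<78)\&(S>120)\&(V>120))/;s/cs,_=cv2.findContours(G,0,1)/G[:,:262]=0;cs,_=cv2.findContours(G,0,1)/' meas.py; python3 meas.py | tail -3
```

```text
hsv handle [ 63 133 165] [ 62 127 163]
handle V [152. 180. 192.] ((614.5189819335938, -47.2427978515625), (93.50239562988281, 32.065792083740234), 88.02127838134766)
wood ((619.5385131835938, -49.442283630371094), (190.0712432861328, 80.37004089355469), 87.81609344482422)
```

View pics/w1c.png

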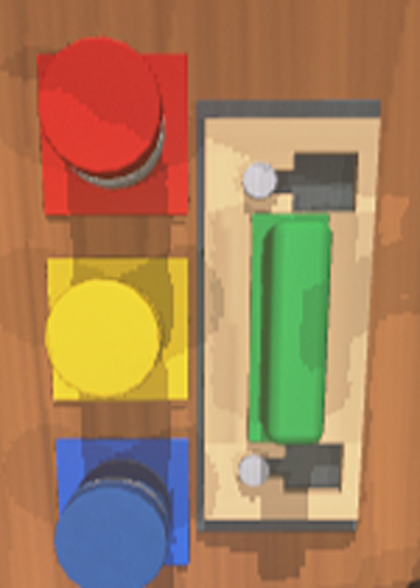

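The crop shows lids upright on their tiles and both studs at the narrow slot ends. The sizes all check out: tiles 70 mm, row pitch 90 mm, block 190 x 80 mm. Now I'll clear the pots.

```bash
cat >> h.py <<'E'
A=-.039
def rowpt(xp,yp): 
    a=-.04; return np.array([xp*np.cos(a)-yp*np.sin(a), xp*np.sin(a)+yp*np.cos(a)])
TILE=dict(red=rowpt(.5376,.066),yellow=rowpt(.5376,-.0243),blue=rowpt(.5376,-.1145))
GZ=dict(red=.042,blue=.046,yellow=.050)   # grasp height above pot's underside +3mm
TRAY=dict(red=np.array([.489+.09,.322]),yellow=np.array([.489,.322]),blue=np.array([.489-.09,.322]))
def pick(xy,z,yaw=A,op=.075,f=40,up=.20):
    m.command_gripper(op); m.move_to([*xy,up],ori(yaw)); m.servo_line([*xy,z],rate=.15)
    m.command_gripper(.0,f); print("grip w",round(m.get_width(),4),"f",round(m.get_grip_force(),1))
def place(xy,z,yaw=A,up=.20,op=.075):
    p=m.get_position(); m.servo_line([p[0],p[1],up],rate=.2); m.move_to([*xy,up],ori(yaw))
    m.servo_line([*xy,z+.02],rate=.2); m.servo_line([*xy,z],rate=.05)
    f=m.get_contact_force(); m.command_gripper(op); m.servo_line([*xy,up],rate=.25)
    print("placed at F",np.round(f,1),"t",round(m.get_time(),1))
E
python3 - <<'E'
from h import *
print(TILE)
for k in("red",):
    pick(TILE[k],GZ[k]+.003); print(np.round(m.get_position(),4)); place(TRAY[k],GZ[k]+.003+.003)
c=m.camera("scene");s=m.camera("side");save(c,"s2");save(s,"side2")
cv2.imwrite("pics/both2.png",cv2.resize(np.hstack([c["image"][80:300,80:430],s["image"][80:300,80:430]])[:,:,::-1],None,fx=1.14,fy=1.14))
E
```

```text
{'red': array([0.53980927, 0.04444894]), 'yellow': array([ 0.53619824, -0.04577883]), 'blue': array([ 0.5325912 , -0.13590668])}
grip w 0.049 f 40.8
[0.5403 0.0445 0.046 ]
placed at F [-1.2 -0.7  3.4] t 10.1
```

View pics/both2.png

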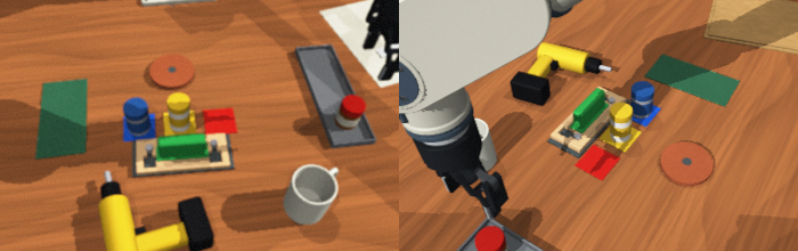

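Red stands upright in the tray at crop pixel (350,108), and the other pots are undisturbed.

Run:
```python
from h import *
for k in("yellow","blue"):
    pick(TILE[k],GZ[k]+.003); place(TRAY[k],GZ[k]+.003+.003)
m.move_to([.57,-.10,.30],ori(A)); m.hold(.3)
c=wrist();save(c,"w3");np.savez("w3.npz",**c);s=m.camera("scene");save(s,"s3")
cv2.imwrite("pics/both3.png",cv2.resize(np.hstack([s["image"][80:300,100:450],c["image"][0:220,80:430]])[:,:,::-1],None,fx=1.14,fy=1.14))
h=cv2.cvtColor(c["image"],cv2.COLOR_RGB2HSV);H,S,V=[h[...,i].astype(int) for i in range(3)]
wood=((S<130)&(V>150)).astype(np.uint8);wood[:, :255]=0;wood[:,335:]=0;wood[200:]=0
cs,_=cv2.findContours(cv2.morphologyEx(wood,cv2.MORPH_CLOSE,np.ones((3,3))),0,1);k=max(cs,key=cv2.contourArea)
print("wood",cv2.minAreaRect((ground(c,k[:,0],.016)*1000).astype(np.float32)))
for n,x in(("wrist",c),("scene",s)):
    b=max(blobs(x["image"],"mat",200),key=len);g=ground(x,b,.003);print(n,"mat",cv2.minAreaRect((g*1000).astype(np.float32)),b.max(0))
rng={"red":((H<4)|(H>174))&(S>180),"yellow":(H>20)&(H<34)&(S>150),"blue":(H>105)&(H<128)&(S>140)}
for col in rng:
    M=rng[col].astype(np.uint8);M[:,:190]=0;M[:,262:]=0;M[225:]=0
    cs,_=cv2.findContours(cv2.morphologyEx(M,cv2.MORPH_CLOSE,np.ones((3,3))),0,1);b=max(cs,key=cv2.contourArea)[:,0]
    print(col,cv2.minAreaRect((ground(c,b,.003)*1000).astype(np.float32)))
```

```text
grip w 0.0474 f 40.6
placed at F [-0.2 -0.7  1.8] t 18.0
grip w 0.0512 f 41.2
placed at F [-1.2 -0.5  1.6] t 26.5
wood ((619.4345092773438, -49.5491943359375), (190.01556396484375, 80.5206069946289), 87.82865142822266)Traceback (most recent call last):
  File "<stdin>", line 12, in <module>
ValueError: max() iterable argument is empty
```

View pics/both3.png

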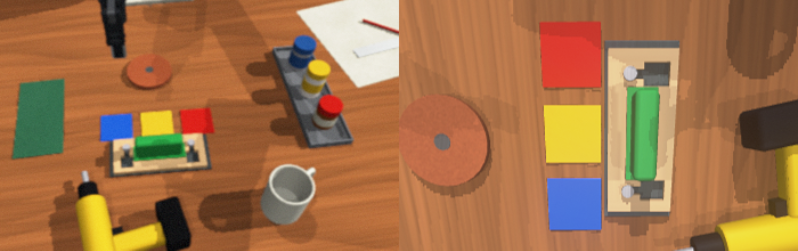

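All three pots are upright in the tray, the tiles are bare and the block hasn't moved. Next I'll refine the mat position and then do the block.

Run:
```python
from h import *
c=dict(np.load("w3.npz"));h=cv2.cvtColor(c["image"],cv2.COLOR_RGB2HSV);H,S,V=[h[...,i].astype(int) for i in range(3)]
rng={"red":((H<5)|(H>174))&(S>180),"yellow":(H>20)&(H<34)&(S>150),"blue":(H>105)&(H<128)&(S>140)}
for col in rng:
    M=rng[col].astype(np.uint8);M[:,:190]=0;M[:,262:]=0;M[225:]=0
    cs,_=cv2.findContours(cv2.morphologyEx(M,cv2.MORPH_CLOSE,np.ones((3,3))),0,1);b=max(cs,key=cv2.contourArea)[:,0]
    print(col,cv2.minAreaRect((ground(c,b,.003)*1000).astype(np.float32)),TILE[col])
m.move_to([.48,-.36,.30],ori(A)); m.hold(.2); c=wrist(); save(c,"w4")
h=cv2.cvtColor(c["image"],cv2.COLOR_RGB2HSV);print(h[150:200:10,256].tolist())
M=((h[...,0]>65)&(h[...,0]<95)&(h[...,1]>60)&(h[...,2]>40)).astype(np.uint8)
cs,_=cv2.findContours(cv2.morphologyEx(M,cv2.MORPH_CLOSE,np.ones((5,5))),0,1);b=max(cs,key=cv2.contourArea)[:,0]
print("mat",cv2.minAreaRect((ground(c,b,.003)*1000).astype(np.float32)),b.min(0),b.max(0))
```

```text
red ((539.3348388671875, 44.2767333984375), (67.81663513183594, 68.6764144897461), 87.69493865966797) [0.53980927 0.04444894]
yellow ((535.6549682617188, -45.85877990722656), (68.70030212402344, 68.52247619628906), 87.70024108886719) [ 0.53619824 -0.04577883]
blue ((532.2297973632812, -135.28404235839844), (66.47484588623047, 67.91442108154297), 87.70555114746094) [ 0.5325912  -0.13590668]
[[70, 90, 122], [13, 150, 191], [13, 151, 193], [12, 147, 194], [12, 149, 195]]
mat ((478.8188781738281, -305.57061767578125), (212.6562957763672, 102.80768585205078), 0.8883470892906189) [176  74] [330 156]
```

Run:
```python
from h import *
B=np.array([.6195,-.0495]);a=-.038;u=np.array([np.cos(a),np.sin(a)])
pick(B,.050,yaw=a,op=.060,f=60,up=.15)
p=m.get_position();print(np.round(p,4))
q=np.array(p);q[:2]-=.030*u
m.servo_line(q,ori(a),rate=.03); print("slid",np.round(m.get_position()-p,4),np.round(m.get_contact_force(),1),m.get_width())
for dz in(.004,.012,.03):
    m.servo_line(q+[0,0,dz],rate=.03); print(dz,np.round(m.get_contact_force(),1),round(m.get_width(),4))
m.servo_line(q+[0,0,.10],rate=.15)
s=m.camera("scene");x=m.camera("side")
cv2.imwrite("pics/both5.png",cv2.resize(np.hstack([s["image"][80:300,80:430],x["image"][80:300,80:430]])[:,:,::-1],None,fx=1.14,fy=1.14));print(m.get_time(),m.get_position())
```

```text
grip w 0.0253 f 60.6
[ 0.6202 -0.0496  0.0512]
slid [-0.0303  0.0012 -0.    ] [ 2.7 -0.4  6.5] 0.0255219584628113
0.004 [ 0.1  0.1 -1.9] 0.0251
0.012 [-0.5 -0.3 -2.3] 0.0254
0.03 [-1.1  0.4 -2.6] 0.0254
36.1333 [ 0.5893366  -0.04833315  0.14990522]
```

View pics/both5.png

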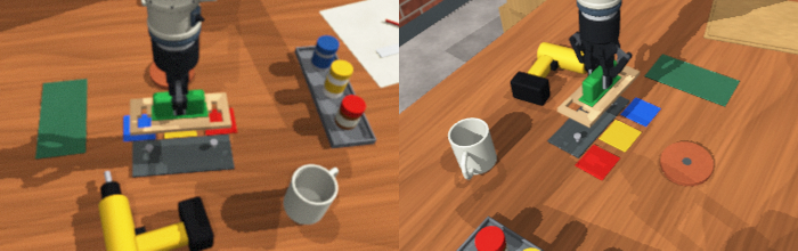

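The block is free of the studs and level in the gripper, with the bare dock below it. Now I'll lay it on the mat.

Run:
```python
from h import *
M=np.array([.4788,-.3055]);yaw=-np.pi/2+.0155
m.servo_line([.54,-.15,.17],rate=.25)
m.move_to([*M,.17],ori(yaw)); m.servo_line([*M,.065],rate=.15); m.servo_line([*M,.0480],rate=.03)
print(np.round(m.get_position(),4),np.round(m.get_contact_force(),1))
if m.get_contact_force()[2]<2: m.servo_line([*M,.0468],rate=.02);print(np.round(m.get_position(),4),np.round(m.get_contact_force(),1))
m.command_gripper(.060); m.servo_line([*M,.17],rate=.2)
m.move_to([.48,-.36,.30],ori(A));m.hold(.2);c=wrist();save(c,"w6");print(m.get_time())
h=cv2.cvtColor(c["image"],cv2.COLOR_RGB2HSV);H,S,V=[h[...,i].astype(int) for i in range(3)]
w=((S<130)&(V>150)).astype(np.uint8);w[200:]=0
cs,_=cv2.findContours(cv2.morphologyEx(w,cv2.MORPH_CLOSE,np.ones((3,3))),0,1);k=max(cs,key=cv2.contourArea)
print("wood",cv2.minAreaRect((ground(c,k[:,0],.013)*1000).astype(np.float32)))
```

```text
[ 0.4786 -0.3054  0.0482] [-2.4  1.4  5.5]
42.2833
wood ((479.0647888183594, -305.5760803222656), (190.38587951660156, 80.94013214111328), 0.7816035151481628)
```

View pics/w6.png

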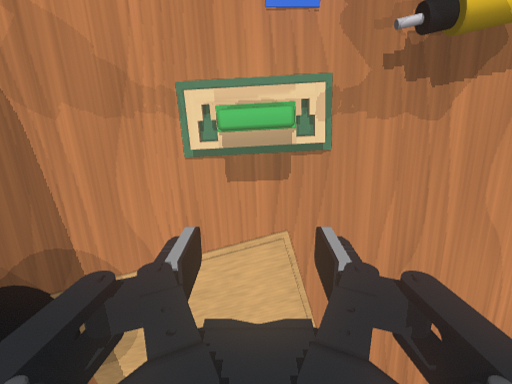

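The block is centred on the mat to about 0.3 mm and parallel to it within 0.1°. The image shows its base inside the mat border at (255,117). Now the pots go back.

Run:
```python
from h import *
for k in("blue","yellow","red"):
    pick(TRAY[k],GZ[k]+.006); place(TILE[k],GZ[k]+.0045)
m.move_to([.57,-.10,.30],ori(A)); m.hold(.3)
c=wrist();save(c,"w7");m.move_to([.30,.40,.30],ori(A));m.hold(.3);s=m.camera("scene");x=m.camera("side")
cv2.imwrite("pics/both7.png",cv2.resize(np.hstack([s["image"][80:300,80:430],x["image"][80:300,80:430]])[:,:,::-1],None,fx=1.14,fy=1.14));print(m.get_time())
np.savez("w7.npz",**c)
a=np.load("w1.npz")["image"];cv2.imwrite("pics/cmp.png",np.hstack([cv2.resize(i[0:225,190:340],None,fx=2.5,fy=2.5,interpolation=cv2.INTER_CUBIC) for i in(a,c["image"])])[:,:,::-1])
```

```text
grip w 0.0515 f 41.3
placed at F [-0.5  0.3  3.2] t 51.6
grip w 0.0474 f 40.8
placed at F [-1.8 -0.1  4.1] t 59.7
grip w 0.0493 f 41.6
placed at F [-0.4  0.7  4.5] t 67.3
70.8333
```

View pics/both7.png

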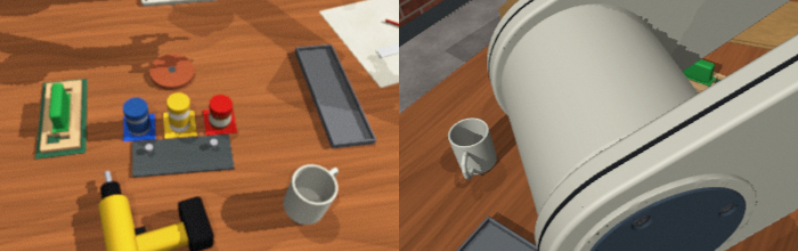

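View pics/cmp.png

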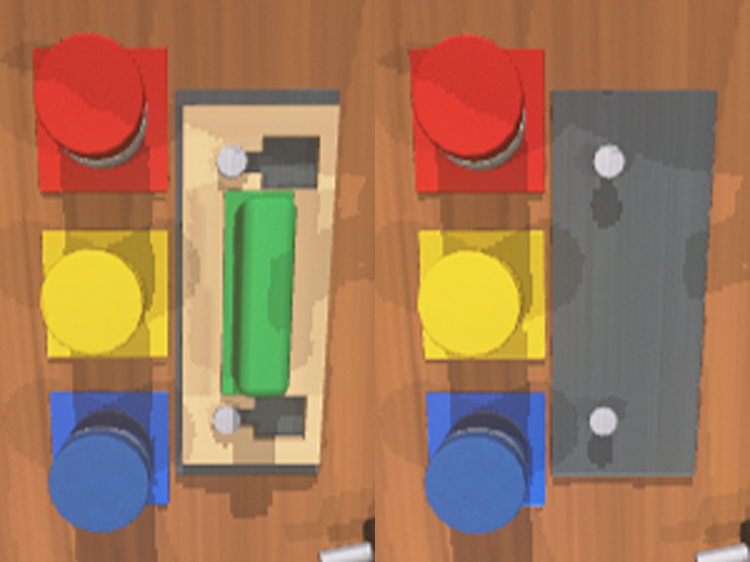

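The pots are upright on their own tiles within about 1 px of where they started, the block is on the mat, and the mug, drill and discs are where they were.

```bash
python3 -c "
from h import *
print(m.sign_off())"
```

```text
the job is handed in; nothing more can be done
None
```

The job is handed in at about 71 s: the push block lies centred and lengthwise on the green mat, each pot is back upright on the tile of its own colour, and the mug, drill and discs were not touched.

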